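Unstack the battery modules onto their charging docks

TASK

The test bench's four battery modules were left in a stack: take it apart from the top down, one module at a time, and put each on the charging dock of its own colour, lying flat, centred on the black pad and lined up with it (either way round). Set the modules down, do not drop or tip them, and leave the multimeter and the white bottle where they are.

Things in the scene. Friction and masses are not known exactly. Their poses are not given: they have to be found in the camera images.
- power_module: Blue battery module, a rigid box 180 mm long, 60 mm wide, 36 mm high, about 0.5 kg; the largest; the bottom of the stack, its 180 mm length carrying the green and the yellow module side by side. Origin: centre of its underside. x: along the length, y: across the width, z: up. Either way round is the same.
- amp_module: Green battery module, a rigid box 64 mm long, 52 mm wide, 32 mm high, about 0.22 kg; stands on one end of the blue module (its centre about 45 mm from the blue module's centre; which end varies). Origin: centre of its underside. x: along the length, y: across the width, z: up. Either way round is the same.
- relay_module: Yellow battery module, a rigid box 64 mm long, 52 mm wide, 32 mm high, about 0.22 kg; stands on the other end of the blue module (its centre about 45 mm from the blue module's centre; which end varies). Origin: centre of its underside. x: along the length, y: across the width, z: up. Either way round is the same.
- meter_module: Red battery module, a rigid box 86 mm long, 46 mm wide, 34 mm high, about 0.2 kg; has a small dark screen on top; lies on top of the stack, bridging the green and the yellow module. Origin: centre of its underside. x: along the length, y: across the width, z: up. Either way round is the same.
- power_dock: Blue charging dock, fixed: a flat plate 210 mm by 90 mm, 10 mm thick, with a black pad in the middle on which the blue module lies flat, and a blue block (22 mm thick, 28 mm high above the table, as wide as the plate) at the +x end, its inner face 15 mm beyond the end of a centred module. Origin: the centre of the pad, but at the height of the plate's underside, on the table; so the module's underside ends 10 mm above the origin. x: along the length, z: up.
- amp_dock: Green charging dock, fixed: a flat plate 94 mm by 82 mm, 10 mm thick, with a black pad in the middle on which the green module lies flat, and a green block (22 mm thick, 28 mm high above the table, as wide as the plate) at the +x end, its inner face 15 mm beyond the end of a centred module. Origin: the centre of the pad, but at the height of the plate's underside, on the table; so the module's underside ends 10 mm above the origin. x: along the length, z: up.
- relay_dock: Yellow charging dock, fixed: a flat plate 94 mm by 82 mm, 10 mm thick, with a black pad in the middle on which the yellow module lies flat, and a yellow block (22 mm thick, 28 mm high above the table, as wide as the plate) at the +x end, its inner face 15 mm beyond the end of a centred module. Origin: the centre of the pad, but at the height of the plate's underside, on the table; so the module's underside ends 10 mm above the origin. x: along the length, z: up.
- meter_dock: Red charging dock, fixed: a flat plate 116 mm by 76 mm, 10 mm thick, with a black pad in the middle on which the red module lies flat, and a red block (22 mm thick, 28 mm high above the table, as wide as the plate) at the +x end, its inner face 15 mm beyond the end of a centred module. Origin: the centre of the pad, but at the height of the plate's underside, on the table; so the module's underside ends 10 mm above the origin. x: along the length, z: up.
- multimeter: Bystander, leave it alone: black hand-held multimeter lying on its back, 150 x 80 mm, 41 mm high at its grey dial, green display. Origin: centre of its underside, x along its length.
- wash_bottle: Bystander, leave it alone: white bottle with a black cap, 64 mm in diameter, 150 mm high, standing. Origin: centre of its underside, z up.

How it is judged:
At the end, for the whole second after the job is handed in: each of the four modules lies flat and released on the dock of its own colour, its centre within 14 mm of the pad's centre (horizontally), its length within 0.25 rad of the dock's, its underside within 4 mm of the pad's height, upright and at rest (horizontal distance between power_module and power_dock below 0.014 m and angle between the x axis of power_module and the x axis of power_dock, either way round below 0.25 rad and angle between each of power_module, amp_module, relay_module, meter_module's own z axis and vertical below 0.05 rad and z of power_module in the frame of power_dock between 0.006 and 0.014 m and linear speed of each of power_module, amp_module, relay_module, meter_module below 0.02 m/s and horizontal distance between amp_module and amp_dock below 0.014 m and angle between the x axis of amp_module and the x axis of amp_dock, either way round below 0.25 rad and z of amp_module in the frame of amp_dock between 0.006 and 0.014 m and horizontal distance between relay_module and relay_dock below 0.014 m and angle between the x axis of relay_module and the x axis of relay_dock, either way round below 0.25 rad and z of relay_module in the frame of relay_dock between 0.006 and 0.014 m and horizontal distance between meter_module and meter_dock below 0.014 m and angle between the x axis of meter_module and the x axis of meter_dock, either way round below 0.25 rad and z of meter_module in the frame of meter_dock between 0.006 and 0.014 m); the robot touches nothing.
It fails at once if the multimeter or the bottle is pushed more than 30 mm away or knocked over ((distance of multimeter from where it was at the start of the episode above 0.03 m or angle between multimeter's own z axis and vertical above 0.5 rad) or (distance of wash_bottle from where it was at the start of the episode above 0.03 m or angle between wash_bottle's own z axis and vertical above 0.5 rad)).
It fails at once if a module is carried off (more than 50 mm) with another still standing on it ((distance of amp_module from where it was at the start of the episode above 0.05 m and distance between amp_module and meter_module below 0.07 m and z of meter_module in the frame of amp_module above 0.02 m) or (distance of relay_module from where it was at the start of the episode above 0.05 m and distance between relay_module and meter_module below 0.07 m and z of meter_module in the frame of relay_module above 0.02 m) or (distance of power_module from where it was at the start of the episode above 0.05 m and distance between power_module and amp_module below 0.07 m and z of amp_module in the frame of power_module above 0.02 m) or (distance of power_module from where it was at the start of the episode above 0.05 m and distance between power_module and relay_module below 0.07 m and z of relay_module in the frame of power_module above 0.02 m)).
It fails at once if a module falls (faster than 0.6 m/s with no finger on it, a drop of some 20 mm) or is tipped more than 0.6 rad (((linear speed of power_module above 0.6 m/s and contact force between power_module and the fingers below 0.01 N) or angle between power_module's own z axis and vertical above 0.6 rad) or ((linear speed of amp_module above 0.6 m/s and contact force between amp_module and the fingers below 0.01 N) or angle between amp_module's own z axis and vertical above 0.6 rad) or ((linear speed of relay_module above 0.6 m/s and contact force between relay_module and the fingers below 0.01 N) or angle between relay_module's own z axis and vertical above 0.6 rad) or ((linear speed of meter_module above 0.6 m/s and contact force between meter_module and the fingers below 0.01 N) or angle between meter_module's own z axis and vertical above 0.6 rad)).
It also fails if it takes over 120 s, if anything falls off the work surface, if the arm or the gripper's body presses on something with over 40 N, if the wrist force passes 120 N, or if a joint passes its speed limit or range.

ROBOT

A 7-joint arm with a two-finger parallel gripper is mounted at the origin on the work surface. World frame = base frame: x ahead of the robot, y to its left, z up, the work surface at z = 0. Lengths are in m, angles in rad, forces in N, time in s.
With the tool pointing down it reaches from about 0.425 to 0.875 m from the base axis. Payload 8.4 kg.
Tool frame: the origin (TCP) lies midway between the tips of the shut fingers; the grasp point (between the pads) lies 19 mm behind it (tcp_to_grasp is the distance from the TCP to the grasp point, in m); z points along the fingers, y is the line along which they close (so a half turn about z gives the same grasp; the last joint's range is limited). The gripper opens to 87 mm and grips with 3 to 60 N. Pads are 19 mm wide; open, the fingers measure 117 mm over their backs; the gripper's body (75 mm by 190 mm) begins 51 mm behind the grasp point.
Start: joints at [1.145, 0.333, 0.04, 1.465, -0.013, 1.343, -0.059], TCP at [0.209, -0.616, 0.223] pointing down, gripper open.
Joint ranges: [-2.58, 2.58], [-0.38, 2.09], [-1.3, 1.39], [0.25, 2.4], [-1.5, 4.64], [0.08, 2.09], [-2.65, 2.65]. Speed limits (rad/s): [2.22, 2.22, 2.79, 2.79, 3.14, 3.14, 3.14].

INTERFACE

Orientations are given as a rotation vector (axis times angle).
In Python, from plant import observe, snapshot, camera_model, finish_job, recognise, regions_of, place_of, tcp_to_grasp gives the robot as it stands.
- The arm moves only by the tool step_arm, never from a script. Its argument "deltas" is text: rows parted by semicolons, each of 4 numbers parted by spaces: the shift along the tool's x, y, z in cm, then the turn about the tool's z in degrees. A call has 1 to 12 rows; each row shifts and turns the commanded pose from where the row before left it, along the tool's axes as they then stand; what a row does not reach is not made up. A row lasts 1/12 s, in which the tool goes at most 41.7 mm and 7.16 degrees, less where a joint would pass 70% of its speed; a pose out of reach is approached as far as the arm can. A call is refused whole if a number of a shift passes 4.17 or a number of a turn 7.16, either way. A call with a gripper value outside its range is refused whole. "jaw" is the closure, from -1 (fully open) to 1 (shut), set as the call begins (left out, the last holds). The fingers move at their own pace and stop on an object; the grip force is fixed at half the most. Time passes only in rows, so rows that do not move let the fingers close. It gives the time, the measured TCP pose, the force, the opening and the grip force at its end, in the units of the state.
- observe(): the state, without advancing time (a new reading comes with each control period).
- snapshot(name): name is "side" or "top"; returns the picture (384x512x3 uint8, red, green, blue); there is no depth.
- camera_model(name): a dict with "vfov" (degrees; the focal length in pixels is half the picture's height over the tangent of half this angle, whatever the lens; pixels are square), "cx", "cy" (the principal point, pixels), "rvec" (rotation vector, rad) and "tvec" (3), from world to camera coordinates, as OpenCV has them. Camera axes: x right, y down, z forward; pixel columns grow to the right and rows downward; lengths in m; the calibration is good to about 2 mm. A picture is of the moment at which its call begins. camera_model takes no time and is no camera call.
- finish_job(): hands the job in; it is judged then, once.
Trained networks look in the newest picture that a camera, given by its name, has taken for a name from the list of things; names that differ only in an ending like _2 or _b are one class to them, and where a whole thing is asked for, a point or a joint stands for the part that bears it (a point fixed in the world has none). Each returns a list of dicts, best first, with "confidence" (0 to 1); they miss things now and then, are a little off and sometimes report something else, mostly with a low value. They report only what shows in the picture. A call takes as long as a camera call.
- recognise(target, camera): "position" ([column, row] as shares, 0 to 1, of the picture: columns of its width, rows of its height, amid what is visible of it).
- regions_of(target, camera): "pixels" (384x512 bool, what is visible of it) and "position" ([column, row] as shares, 0 to 1, of the picture: columns of its width, rows of its height, amid what is visible of it).
- place_of(target, camera): "position" ([column, row] as shares, 0 to 1, of the picture: columns of its width, rows of its height: a listed point, or the origin of a listed thing).
The state is a dict: "t": time; "joints": joint angles; "joint_velocities": joint speeds; "joint_efforts": joint torques, N m; "position": TCP position; "tool_rot": TCP orientation; "wrist_force": force on the tool from outside, world axes, zero at the start; "ft_torque": the same for the moment, N m; "opening": finger opening in m; "gripper_force": force on a finger pad.
Only numpy, scipy, OpenCV 4.12 (cv2) and the standard library are available. Lean on these libraries where they do the work, as an engineer would, in place of code of your own. Each camera call takes 0.05 s, during which the arm holds its last target. There are 200 camera calls.

## Working session

There is one attempt and no reset: what is moved stays moved. The work goes in short steps, Python scripts to look and compute and a tool call to move; the robot and the scene stay as the last step left them, time stands still between calls to the robot, and variables do not carry over. Pictures are saved under pics/ and viewed, at most 14 in all, crops included, and the job is handed in when it is done.

Besides the shell and the picture viewer there is one more tool, called after ">>>" in YAML: its name, and indented under it one key for each argument. step_arm: Moves the arm, as the interface text tells. Its arguments: {"type":"object","properties":{"deltas":{"type":"string"},"jaw":{"type":"number"}},"required":["deltas"]}

```bash
ls; mkdir -p pics; cat > h.py <<'E'
import numpy as np, cv2
from plant import *
from scipy.spatial.transform import Rotation as R
def cam(n):
    m=camera_model(n); f=192/np.tan(np.radians(m['vfov'])/2)
    K=np.array([[f,0,m['cx']],[0,f,m['cy']],[0,0,1.]]); return K,R.from_rotvec(m['rvec']).as_matrix(),np.array(m['tvec']),m
def ray(n,uv,z):
    K,Rm,t,m=cam(n); c=-Rm.T@t
    d=Rm.T@np.linalg.inv(K)@np.array([uv[0],uv[1],1.]); return c+d*(z-c[2])/d[2]
def save(n,f,im=None):
    im=snapshot(n) if im is None else im
    cv2.imwrite('pics/'+f,im[:,:,::-1]); return im
def rect(n,mask,z):
    """min-area rectangle of a mask's outline cast on plane z: centre, sides, angle of long side"""
    cs,_=cv2.findContours(mask.astype(np.uint8),0,1); c=max(cs,key=cv2.contourArea)[:,0,:]
    p=np.array([ray(n,q,z)[:2] for q in c])
    r=cv2.minAreaRect((p*1000).astype(np.float32)); b=cv2.boxPoints(r); e=[b[1]-b[0],b[2]-b[1]]
    e.sort(key=np.linalg.norm); return np.round(r[0],1),np.round([np.linalg.norm(e[1]),np.linalg.norm(e[0])],1),round(np.degrees(np.arctan2(e[1][1],e[1][0]))%180,1)
E
python3 - <<'E'
from h import *
for n in('top','side'):
    save(n,n+'0.png'); K,Rm,t,m=cam(n); print(n,m,-Rm.T@t)
for a in('power','amp','relay','meter'):
    for k,z in(('_module',{'power':.036,'amp':.068,'relay':.068,'meter':.102}[a]),('_dock',.01)):
        r=regions_of(a+k,'top')
        for q in r[:2]: print(a+k,round(q['confidence'],2),np.round(np.array(q['position'])*[512,384]),q['pixels'].sum(),rect('top',q['pixels'],z))
        for q in place_of(a+k,'top')[:1]: 
            p=np.array(q['position'])*[512,384];print('   origin',p.round(),ray('top',p,0 if 'dock' in k else z).round(3))
for a in('multimeter','wash_bottle'):
    for q in place_of(a,'top')[:1]: print(a,ray('top',np.array(q['position'])*[512,384],0).round(3))
print(observe(),tcp_to_grasp)
E
```

```text
pics
top {'vfov': 56.46556661815753, 'cx': 252.57164361626397, 'cy': 191.38482725345258, 'rvec': array([ 2.19282722, -2.13151138,  0.10726412]), 'tvec': array([-0.00958117,  0.52183739,  1.05347546])} [ 0.40622272 -0.00525267  1.10325524]
side {'vfov': 51.879158742424075, 'cx': 254.67959091191761, 'cy': 190.031561050771, 'rvec': array([ 0.53247922, -2.65070624,  1.20407397]), 'tvec': array([0.47609118, 0.19950727, 1.23770605])} [0.1064905  0.92021327 0.96966465]
power_module 0.53 [181. 224.] 167 (array([416.8, 216.2]), array([60.4, 27. ], dtype=float32), np.float32(175.6))
   origin [154. 221.] [0.424 0.297 0.036]
power_dock 0.61 [188. 149.] 2174 (array([654.9, 225.2]), array([237.8,  95.7], dtype=float32), np.float32(77.4))
power_dock 0.45 [352. 228.] 1052 (array([ 424.7, -292.6]), array([119. ,  84.8], dtype=float32), np.float32(76.3))
   origin [189. 152.] [0.642 0.21  0.   ]
amp_module 0.63 [173. 224.] 224 (array([416.4, 237.3]), array([46. , 40.4], dtype=float32), np.float32(1.6))
   origin [172. 222.] [0.423 0.236 0.068]
amp_dock 0.58 [351. 228.] 1034 (array([ 423.9, -293.3]), 
[... 815 characters left out ...]
 array([ 1.14478853,  0.33320418,  0.03991087,  1.46539951, -0.01339392,
        1.34332895, -0.0584988 ]), 'joint_velocities': array([ 0.00169116,  0.00086883, -0.00159967,  0.00020663, -0.00011082,
        0.00189011,  0.00079889]), 'joint_efforts': array([-5.15388874e-04, -6.56122971e+01,  1.33237224e+00, -4.04071283e+01,
       -6.00058422e-02,  3.49005510e-02,  2.53264579e-05]), 'position': array([ 0.20863078, -0.61556749,  0.22254358]), 'tool_rot': array([-3.09968320e+00, -5.10996020e-01,  2.86876823e-05]), 'wrist_force': array([0.36180073, 0.64979392, 0.63460751]), 'ft_torque': array([ 0.00213874,  0.00191725, -0.00772896]), 'gripper_force': 0.0, 'opening': 0.08681867437511069} 0.0187
```

```bash
python3 -c "
import cv2
a=cv2.imread('pics/top0.png');cv2.imwrite('pics/t.png',cv2.resize(a,(800,600),interpolation=2))
a=cv2.imread('pics/side0.png');cv2.imwrite('pics/s.png',cv2.resize(a,(800,600),interpolation=2))"
```

```text
(no output)
```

View pics/t.png

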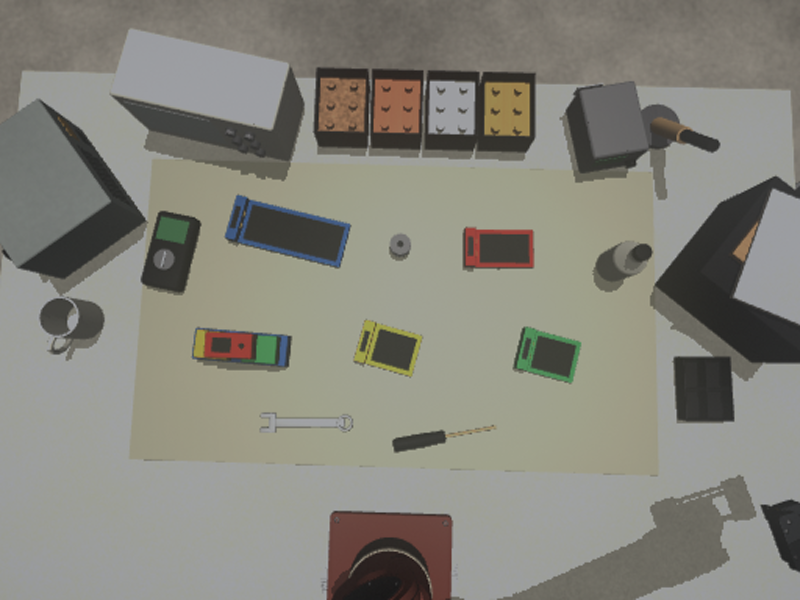

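View pics/s.png

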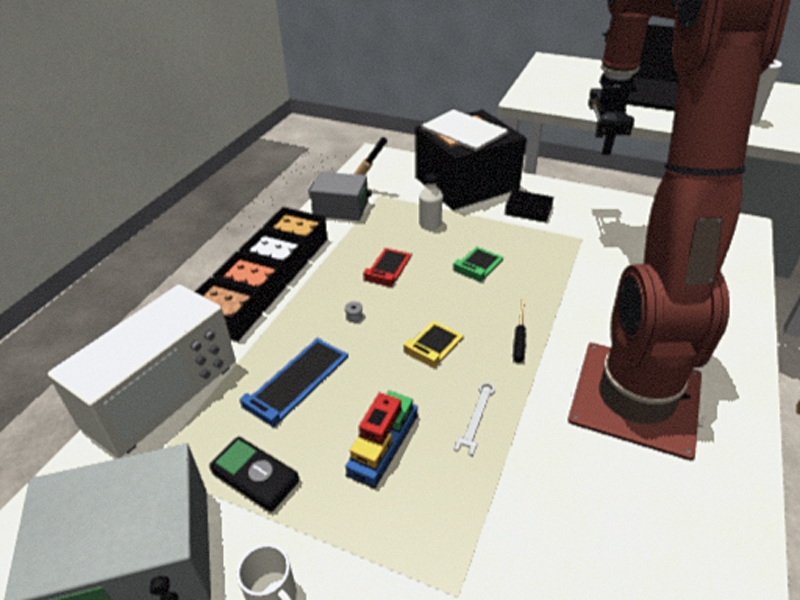

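The top view shows the stack at about (155,222) in raw pixels, with red on top, yellow at the left end and green at the right. The docks are at (188,149) blue, (320,159) red, (250,223) yellow and (351,228) green. The network's yellow dock was wrong: it reported the multimeter. I'll fit box silhouettes to colour masks from both cameras.

```bash
cat >> h.py <<'E'
from scipy.optimize import minimize
HUE={'power':(100,128),'amp':(45,85),'relay':(22,36),'meter':(0,9)}
DIM={'power':(.18,.06,.036),'amp':(.064,.052,.032),'relay':(.064,.052,.032),'meter':(.086,.046,.034)}
PL={'power':(.21,.09),'amp':(.094,.082),'relay':(.094,.082),'meter':(.116,.076)}
def cmask(im,a):
    h=cv2.cvtColor(im,cv2.COLOR_RGB2HSV); lo,hi=HUE[a]
    m=(h[:,:,0]>=lo)&(h[:,:,0]<=hi)&(h[:,:,1]>110)&(h[:,:,2]>40)
    if a=='meter': m|=(h[:,:,0]>172)&(h[:,:,1]>110)&(h[:,:,2]>40)
    return m
def box(x0,x1,w,z0,z1): return np.array([[x,y,z] for x in(x0,x1) for y in(-w/2,w/2) for z in(z0,z1)])
def proj(n,P):
    K,Rm,t,m=cam(n); return cv2.projectPoints(P,m['rvec'],m['tvec'],K,np.zeros(5))[0][:,0]
def shape(a,kind,z):
    if kind=='dock':
        L,W=PL[a]; return [box(-L/2,L/2,W,0,.01),box(L/2,L/2+.022,W,0,.028)]
    L,W,H=DIM[a]; return [box(-L/2,L/2,W,z,z+H)]
def fit(a,kind,x0,z=0,ims=None,occl=None,r=45):
    """pose (x,y,yaw) from silhouettes. ims: {cam:picture}"""
    S=4; data=[]
    for n,im in ims.items():
        c=proj(n,np.array([[x0[0],x0[1],z+.01]]))[0].astype(int)
        x,y=max(c[0]-r,0),max(c[1]-r,0); m=cmask(im,a)[y:y+2*r,x:x+2*r].astype(np.uint8)
        k,lab,st,_=cv2.connectedComponentsWithStats(m,connectivity=8)
        m=np.isin(lab,[i for i in range(1,k) if st[i,4]>12])
        if kind=='dock' or a=='meter':
            cs,_=cv2.findContours(m.astype(np.uint8),0,1); g=np.zeros(m.shape,np.uint8)
            cv2.drawContours(g,[max(cs,key=cv2.contourArea)],-1,1,-1); m=g>0
        data.append((n,(x,y),m))
    sh=shape(a,kind,z)
    def cost(p):
        Rz=R.from_euler('z',p[2]).as_matrix(); tot=0
        for n,o,m in data:
            g=np.zeros((m.shape[0]*S,m.shape[1]*S),np.uint8)
            for b in sh:
                q=(proj(n,b@Rz.T+[p[0],p[1],0])-o+.5)*S
                cv2.fillConvexPoly(g,cv2.convexHull(np.round(q).astype(np.int32)),1)
            g=cv2.resize(g.astype(np.float32),m.shape[::-1],interpolation=cv2.INTER_AREA)
            tot+=np.abs(g-m).sum()/max(m.sum(),1)
        return tot
    best=None
    for dy in (-.2,0,.2):
        s=np.array([x0[0],x0[1],x0[2]+dy]); 
        o=minimize(cost,s,method='Nelder-Mead',options=dict(initial_simplex=np.array([s,s+[.02,0,0],s+[0,.02,0],s+[0,0,.2]]),xatol=2e-4,fatol=1e-4))
        if best is None or o.fun<best.fun: best=o
    return np.round(best.x,4),round(best.fun,3)
E
python3 - <<'E'
from h import *
ims={n:cv2.imread(f'pics/{n}0.png')[:,:,::-1].copy() for n in('top','side')}
for a,x in(('power',(.642,.21,1.3)),('amp',(.42,-.3,1.3)),('relay',(.428,0,1.3)),('meter',(.635,-.2,1.57))):
    print(a)
    for s in(['top'],['side'],['top','side']): print('  ',s,fit(a,'dock',x,0,{k:ims[k] for k in s}))
print('red')
for s in(['top'],['side'],['top','side']): print('  ',s,fit('meter','module',(.4225,.297,1.6),.068,{k:ims[k] for k in s},r=30))
o=observe(); M=R.from_rotvec(o['tool_rot']).as_matrix();print(M.round(3))
E
```

```text
power
   ['top'] (array([0.6481, 0.1956, 1.3423]), np.float64(0.225))
   ['side'] (array([0.651 , 0.2081, 1.3622]), np.float64(0.109))
   ['top', 'side'] (array([0.6512, 0.2081, 1.3633]), np.float64(0.338))
amp
   ['top'] (array([ 0.4154, -0.3129,  1.576 ]), np.float64(16.549))
   ['side'] (array([ 0.4211, -0.3065,  1.4282]), np.float64(0.213))Traceback (most recent call last):
  File "<stdin>", line 5, in <module>
  File "h.py", line 61, in fit
    o=minimize(cost,s,method='Nelder-Mead',options=dict(initial_simplex=np.array([s,s+[.02,0,0],s+[0,.02,0],s+[0,0,.2]]),xatol=2e-4,fatol=1e-4))
    res = _minimize_neldermead(fun, x0, args, callback, bounds=bounds,
                               **options)
    fxr = func(xr)
    fx = function(np.copy(x), *(wrapper_args + args))
  File "h.py", line 53, in cost
    q=(proj(n,b@Rz.T+[p[0],p[1],0])-o+.5)*S
       ~~~~^^^^^^^^^^^^^^^^^^^^^^^^
  File "h.py", line 30, in proj
    K,Rm,t,m=cam(n); return cv2.projectPoints(P,m['rvec'],m['tvec'],K,np.zeros(5))[0][:,0]
             ~~~^^^
  File "h.py", line 5, in cam
    m=camera_model(n); f=192/np.tan(np.radians(m['vfov'])/2)
ValueError: time passes only in moves, steps and waits
```

```bash
python3 - <<'E'
s=open('h.py').read()
s=s.replace("def cam(n):\n    m=camera_model(n);","CM={}\ndef cam(n):\n    if n not in CM: CM[n]=camera_model(n)\n    m=CM[n];")
i=s.index("            cs,_=cv2.findContours(m.astype(np.uint8),0,1); g=np"); j=s.index("        data.append")
s=s[:i]+"""            g=np.zeros(m.shape,np.uint8); hull=cv2.convexHull(np.argwhere(m)[:,::-1].astype(np.int32))
            cv2.fillConvexPoly(g,hull,1); m=g>0
"""+s[j:]
s=s.replace("            for b in sh:\n","            for b in ([np.vstack(sh)]):\n")
s=s.replace("st[i,4]>12","st[i,4]>6")
open('h.py','w').write(s)
E
cat > a.py <<'E'
from h import *
ims={n:cv2.imread(f'pics/{n}0.png')[:,:,::-1].copy() for n in('top','side')}
for a,x in(('power',(.642,.21,1.3)),('amp',(.42,-.3,1.3)),('relay',(.428,0,1.3)),('meter',(.635,-.2,1.57))):
    print(a,[int(cmask(ims[n],a).sum()) for n in ims])
    for s in(['top'],['side'],['top','side']): print('  ',s,fit(a,'dock',x,0,{k:ims[k] for k in s}))
print('red')
for s in(['top'],['side'],['top','side']): print('  ',s,fit('meter','module',(.4225,.297,1.6),.068,{k:ims[k] for k in s},r=30))
for a,c in(('power',(188,149)),('amp',(351,228)),('relay',(250,222)),('meter',(320,159))):
    h=cv2.cvtColor(ims['top'],cv2.COLOR_RGB2HSV)[c[1]-30:c[1]+30,c[0]-40:c[0]+40].reshape(-1,3); q=h[h[:,1]>110]; print(a,np.percentile(q,[10,50,90],axis=0).round().tolist())
o=observe(); M=R.from_rotvec(o['tool_rot']).as_matrix();print(M.round(3))
E
python3 a.py
```

```text
power [551, 1024]
   ['top'] (array([0.6527, 0.2112, 1.3502]), np.float64(0.042))
   ['side'] (array([0.6506, 0.2107, 1.369 ]), np.float64(0.081))
   ['top', 'side'] (array([0.6525, 0.2118, 1.3485]), np.float64(0.132))
amp [303, 449]
   ['top'] (array([ 0.4198, -0.3197,  1.4508]), np.float64(1.205))
   ['side'] (array([ 0.4207, -0.306 ,  1.44  ]), np.float64(0.174))
   ['top', 'side'] (array([ 0.4213, -0.3082,  1.4326]), np.float64(1.379))
relay [651, 480]
   ['top'] (array([0.4262, 0.0057, 1.3305]), np.float64(0.033))
   ['side'] (array([ 0.4242, -0.0015,  1.3606]), np.float64(0.21))
   ['top', 'side'] (array([0.426 , 0.0052, 1.3359]), np.float64(0.264))
meter [1442, 15201]
   ['top'] (array([ 0.6335, -0.2076,  1.599 ]), np.float64(0.095))
   ['side'] (array([ 0.6305, -0.2087,  1.6034]), np.float64(0.083))
   ['top', 'side'] (array([ 0.632 , -0.2086,  1.595 ]), np.float64(0.193))
red
   ['top'] (array([0.424 , 0.3035, 1.5357]), np.float64(0.151))
   ['side'] (array([0.4236, 0.3003, 1.6424]), np.float64(0.145))
   ['top', 'side'] (array([0.4235, 0.301 , 1.5949]), np.float64(0.317))
power [[108.0, 120.0, 123.0], [108.0, 125.0, 128.0], [109.0, 128.0, 134.0]]
amp [[64.0, 111.0, 138.0], [65.0, 111.0, 140.0], [65.0, 112.0, 143.0]]
relay [[29.0, 121.0, 135.0], [31.0, 134.0, 159.0], [31.0, 136.0, 161.0]]
meter [[2.0, 135.0, 131.0], [2.0, 153.0, 152.0], [3.0, 156.0, 155.0]]
[[ 0.947  0.321 -0.   ]
 [ 0.321 -0.947  0.   ]
 [-0.    -0.    -1.   ]]
```

```bash
sed -i 's/>110)/>85)/g' h.py; python3 a.py | grep -v '\[\['
```

```text
power [718, 1085]
   ['top'] (array([0.6532, 0.2115, 1.3599]), np.float64(0.031))
   ['side'] (array([0.6504, 0.2092, 1.3628]), np.float64(0.075))
   ['top', 'side'] (array([0.6531, 0.2118, 1.3596]), np.float64(0.117))
amp [648, 869]
   ['top'] (array([ 0.4213, -0.3077,  1.342 ]), np.float64(0.067))
   ['side'] (array([ 0.4218, -0.3058,  1.3974]), np.float64(0.135))
   ['top', 'side'] (array([ 0.4217, -0.3069,  1.3666]), np.float64(0.205))
relay [701, 510]
   ['top'] (array([0.4261, 0.0056, 1.3287]), np.float64(0.033))
   ['side'] (array([ 4.2330e-01, -4.0000e-04,  1.3468e+00]), np.float64(0.196))
   ['top', 'side'] (array([0.4251, 0.0051, 1.3363]), np.float64(0.251))
meter [3525, 16119]
   ['top'] (array([ 0.6348, -0.2108,  1.6024]), np.float64(0.078))
   ['side'] (array([ 0.6305, -0.2085,  1.6172]), np.float64(0.069))
   ['top', 'side'] (array([ 0.6319, -0.2093,  1.6002]), np.float64(0.166))
red
   ['top'] (array([0.424 , 0.3034, 1.538 ]), np.float64(0.141))
   ['side'] (array([0.424 , 0.3006, 1.632 ]), np.float64(0.124))
   ['top', 'side'] (array([0.4241, 0.3014, 1.5495]), np.float64(0.282))
 [ 0.321 -0.947  0.   ]
 [-0.    -0.    -1.   ]]
```

>>> step_arm:
  deltas: "3.6 -1.9 0 0;3.6 -1.9 0 0;3.6 -1.9 0 0;3.6 -1.9 0 0;3.6 -1.9 0 0;3.6 -1.9 0 0;3.6 -1.9 0 0;3.6 -1.9 0 0;3.6 -1.9 0 0;3.6 -1.9 0 0;3.6 -1.9 0 0;3.6 -1.9 0 0"
  jaw: -1

```text
t: 2.0
position: [0.5457, -0.2594, 0.2229]
tool_rot: [3.099, 0.51, 0.001]
wrist_force: [0.5, -0.7, 0.6]
opening: 0.0874
gripper_force: 0.0
```

>>> step_arm:
  deltas: "0 0 0 -7.1;0 0 0 -7.1;0 0 0 -7.1;0 0 0 -7.1;0 0 0 -7.1;0 0 0 -7.1;0 0 0 -7.1;0 0 0 -7.1;0 0 0 -7.1;0 0 0 -7.1;0 0 0 0;0 0 0 0"

```text
t: 3.0
position: [0.5445, -0.2611, 0.2226]
tool_rot: [2.232, 2.211, 0.0]
wrist_force: [0.3, 0.6, -0.8]
opening: 0.087
gripper_force: 0.0
```

```bash
cat >> h.py <<'E'
def go(x,y,z,yaw):
    """print shift in tool axes (cm) and turn (deg) to TCP target"""
    o=observe(); M=R.from_rotvec(o['tool_rot']).as_matrix(); d=M.T@(np.array([x,y,z])-o['position'])*100
    th=np.arctan2(M[1,0],M[0,0]); dt=(np.degrees(th-yaw)+90)%180-90
    print('t',o['t'],'pos',o['position'].round(4),'yaw',round(np.degrees(th),1),'tilt',M[:2,2].round(3),'j7',o['joints'][6].round(2),'shift',d.round(2),'turn',round(dt,1),'open',round(o['opening'],4),'F',o['wrist_force'].round(1))
E
python3 -c "
from h import *
go(.424,.3015,.2,1.57)"
```

```text
t 3.0 pos [ 0.5445 -0.2611  0.2226] yaw 89.5 tilt [0. 0.] j7 0.28 shift [ 56.15 -12.57   2.26] turn -0.5 open 0.087 F [ 0.3  0.6 -0.8]
```

>>> step_arm:
  deltas: "3.9 -0.8 0 0;3.9 -0.8 0 0;3.9 -0.8 0 0;3.9 -0.8 0 0;3.9 -0.8 0 0;3.9 -0.8 0 0;3.9 -0.8 0 0;3.9 -0.8 0 0;3.9 -0.8 0 0;3.9 -0.8 0 0;3.9 -0.8 0 0;3.9 -0.8 0 0"

```text
t: 4.0
position: [0.4502, 0.2092, 0.223]
tool_rot: [2.232, 2.21, 0.001]
wrist_force: [0.4, 1.1, -0.3]
opening: 0.0865
gripper_force: 0.0
```

>>> step_arm:
  deltas: "3.1 -1 0 0;3.1 -1 0 0;3.1 -1 0 0;0 0 0 0;0 0 0 0"

```text
t: 4.42
position: [0.4202, 0.3026, 0.2227]
tool_rot: [-2.226, -2.216, -0.001]
wrist_force: [0.2, -0.4, -0.1]
opening: 0.0872
gripper_force: 0.0
```

```bash
python3 -c "
from h import *
go(.424,.3015,.077,1.57)
im=save('side','s1.png');p=proj('side',np.array([[.424,.3,.1]]))[0].astype(int);cv2.imwrite('pics/s1c.png',cv2.resize(im[p[1]-75:p[1]+75,p[0]-100:p[0]+100,::-1],(800,600)))"
```

```text
t 4.4167 pos [0.4202 0.3026 0.2227] yaw 89.7 tilt [-0.     0.001] j7 -0.8 shift [-0.11  0.39 14.57] turn -0.2 open 0.0872 F [ 0.2 -0.4 -0.1]
```

View pics/s1c.png

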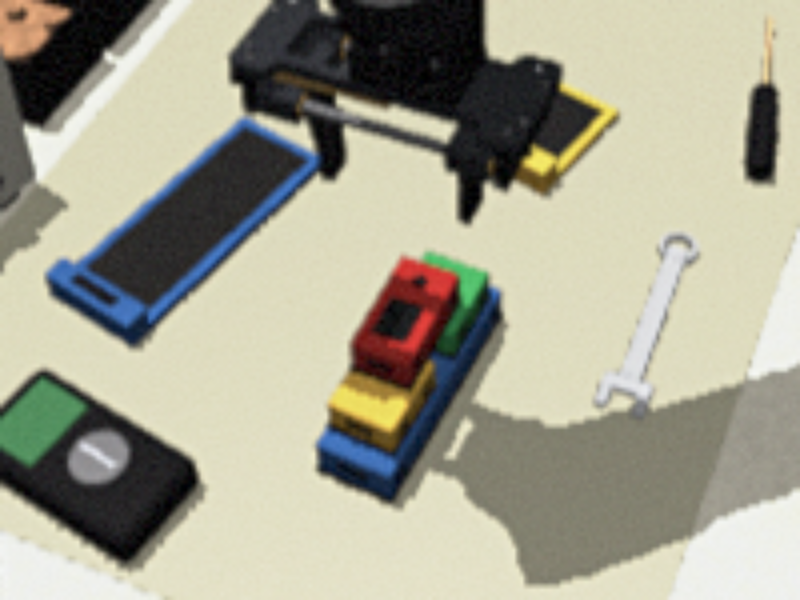

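The gripper is open above and behind the stack, which is clear around it: red at (405,320) in the crop, yellow and green beneath. Descending on red.

>>> step_arm:
  deltas: "0 0.4 1.4 0;0 0 1.5 0;0 0 1.5 0;0 0 1.5 0;0 0 1.5 0;0 0 1.5 0;0 0 1.5 0;0 0 1.5 0;0 0 1.3 0;0 0 1.3 0;0 0 0 0;0 0 0 0"

```text
t: 5.47
position: [0.4253, 0.3, 0.0772]
tool_rot: [-2.228, -2.214, 0.002]
wrist_force: [0.6, 0.6, 0.7]
opening: 0.087
gripper_force: 0.0
```

>>> step_arm:
  deltas: "0 0 0 0;0 0 0 0;0 0 0 0;0 0 0 0;0 0 0 0;0 0 0 0;0 0 0 0;0 0 0 0"
  jaw: 1

```text
t: 6.13
position: [0.4249, 0.3006, 0.0776]
tool_rot: [-2.226, -2.216, 0.001]
wrist_force: [-1.9, -0.5, 2.4]
opening: 0.0459
gripper_force: 30.0
```

```bash
python3 -c "
from h import *
go(.633,-.209,.22,1.6)"
```

```text
t 6.1333 pos [0.4249 0.3006 0.0776] yaw 89.7 tilt [-0.001 -0.   ] j7 -0.92 shift [-50.87  21.04 -14.24] turn -1.9 open 0.0459 F [-1.9 -0.5  2.4]
```

>>> step_arm:
  deltas: "0 0 -0.3 0;0 0 -0.6 0;0 0 -1.2 0;0 0 -1.5 0;0 0 -1.5 0;0 0 -1.5 0;0 0 -1.5 0;0 0 -1.2 0;0 0 -0.7 0;-1 0.5 0 -1;-2 1 0 -1;-3 1.2 0 0"

```text
t: 7.13
position: [0.4526, 0.2429, 0.1781]
tool_rot: [-2.181, -2.26, -0.002]
wrist_force: [0.3, -0.6, -2.5]
opening: 0.0457
gripper_force: 30.0
```

>>> step_arm:
  deltas: "-3.7 1.5 0 0;-3.7 1.5 0 0;-3.7 1.5 0 0;-3.7 1.5 0 0;-3.7 1.5 0 0;-3.7 1.5 0 0;-3.7 1.5 0 0;-3.7 1.5 0 0;-3.7 1.5 0 0;-3.7 1.5 0 0;-3 1.2 0 0;-2 0.9 0 0"

```text
t: 8.13
position: [0.6371, -0.1785, 0.1769]
tool_rot: [2.192, 2.25, -0.002]
wrist_force: [0.2, -0.3, -2.2]
opening: 0.046
gripper_force: 30.0
```

>>> step_arm:
  deltas: "-1.5 0.7 0 0;-1 0.5 0 0;0 0 0 0;0 0 0 0;0 0 0 0"

```text
t: 8.55
position: [0.6495, -0.1964, 0.1776]
tool_rot: [-2.185, -2.256, -0.001]
wrist_force: [-0.5, 0.4, -2.3]
opening: 0.0456
gripper_force: 30.0
```

```bash
python3 -c "
from h import *
go(.633,-.209,.019,1.6)
ims={n:save(n,n+'2.png') for n in('top','side')}
print(fit('amp','module',(.424,.255,1.57),.036,ims,r=22),fit('relay','module',(.424,.345,1.57),.036,ims,r=22))
for n in ims: print(n,fit('amp','module',(.424,.255,1.57),.036,{n:ims[n]},r=22),fit('relay','module',(.424,.345,1.57),.036,{n:ims[n]},r=22))
"
```

```text
t 8.55 pos [ 0.6495 -0.1964  0.1776] yaw 91.8 tilt [-0.     0.001] j7 0.1 shift [-1.22 -1.69 15.86] turn 0.1 open 0.0456 F [-0.5  0.4 -2.3]
(array([0.4193, 0.2561, 1.5669]), np.float64(0.496)) (array([0.4249, 0.3431, 1.578 ]), np.float64(0.859))
top (array([0.4192, 0.2583, 1.5151]), np.float64(0.184)) (array([0.4251, 0.3464, 1.4845]), np.float64(0.188))
side (array([0.4186, 0.2523, 1.6622]), np.float64(0.274)) (array([0.4307, 0.3274, 1.6911]), np.float64(0.589))
```

>>> step_arm:
  deltas: "-0.6 -0.8 1.5 0;-0.6 -0.9 2 0;0 0 2 0;0 0 2 0;0 0 2 0;0 0 2 0;0 0 1.5 0;0 0 1 0;0 0 0.7 0;0 0 0.5 0;0 0 0.3 0;0 0 0 0"

```text
t: 9.65
position: [0.6332, -0.2106, 0.0226]
tool_rot: [2.188, 2.255, 0.0]
wrist_force: [-0.2, 1.1, -1.8]
opening: 0.0461
gripper_force: 30.0
```

```bash
python3 -c "
from h import *
go(.633,-.209,.0196,1.6)
im=save('side','s3.png');p=proj('side',np.array([[.633,-.21,.05]]))[0].astype(int);cv2.imwrite('pics/s3c.png',cv2.resize(im[p[1]-60:p[1]+60,p[0]-80:p[0]+80,::-1],(640,480)))"
```

```text
t 9.65 pos [ 0.6332 -0.2106  0.0226] yaw 91.7 tilt [0. 0.] j7 0.07 shift [ 0.16 -0.02  0.3 ] turn 0.1 open 0.0461 F [-0.2  1.1 -1.8]
```

View pics/s3c.png

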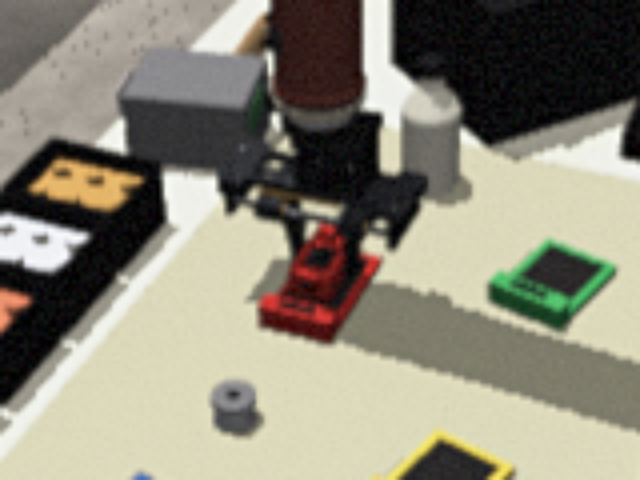

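The red module sits centred above its dock at (320,265) in the crop, about 2–3 mm up, and the bottle is well clear. Lowering and releasing.

>>> step_arm:
  deltas: "0.2 0 0.15 0;0 0 0.15 0;0 0 0 0;0 0 0 0"

```text
t: 10.03
position: [0.6331, -0.2087, 0.0198]
tool_rot: [2.188, 2.255, 0.0]
wrist_force: [-0.3, 0.4, -2.0]
opening: 0.0458
gripper_force: 30.0
```

>>> step_arm:
  deltas: "0 0 0 0;0 0 0 0;0 0 0 0;0 0 0 0;0 0 -0.5 0;0 0 -1.5 0;0 0 -2.5 0;0 0 -3 0;0 0 -3 0;0 0 -3 0;0 0 -2 0;0 0 0 0"
  jaw: -1

```text
t: 11.03
position: [0.6357, -0.2089, 0.1818]
tool_rot: [2.182, 2.249, 0.006]
wrist_force: [-0.4, -0.3, 1.0]
opening: 0.0867
gripper_force: 0.0
```

```bash
python3 -c "
from h import *
go(.424,.258,.043,1.55)"
```

```text
t 11.0333 pos [ 0.6357 -0.2089  0.1818] yaw 91.7 tilt [ 0.009 -0.003] j7 0.12 shift [ 47.35 -19.86  13.58] turn 2.9 open 0.0867 F [-0.4 -0.3  1. ]
```

```bash
cat > b.py <<'E'
from h import *
import sys
tag=sys.argv[1]; ims={n:save(n,n+tag+'.png') for n in('top','side')}
P={'power':((.422,.302,1.57),0),'amp':((.420,.257,1.565),.036),'relay':((.424,.345,1.57),.036)}
out=[]
for n in ims:
    im=ims[n].copy(); c=proj(n,np.array([[.424,.3,.04]]))[0].astype(int); s=7
    g=cv2.resize(im[c[1]-40:c[1]+40,c[0]-28:c[0]+28],None,fx=s,fy=s,interpolation=cv2.INTER_NEAREST)
    for a,(p,z) in P.items():
        B=shape(a,'module',z)[0]@R.from_euler('z',p[2]).as_matrix().T+[p[0],p[1],0]
        q=((proj(n,B)-(c-[28,40])+.5)*s).round().astype(int)
        for i in range(8):
            for j in range(i):
                if bin(i^j).count('1')==1: cv2.line(g,tuple(map(int,q[i])),tuple(map(int,q[j])),(255,255,255) if 1 else 0,1)
    out.append(g)
cv2.imwrite('pics/o'+tag+'.png',np.hstack(out)[:,:,::-1])
E
python3 b.py 4
```

```text
(no output)
```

View pics/o4.png

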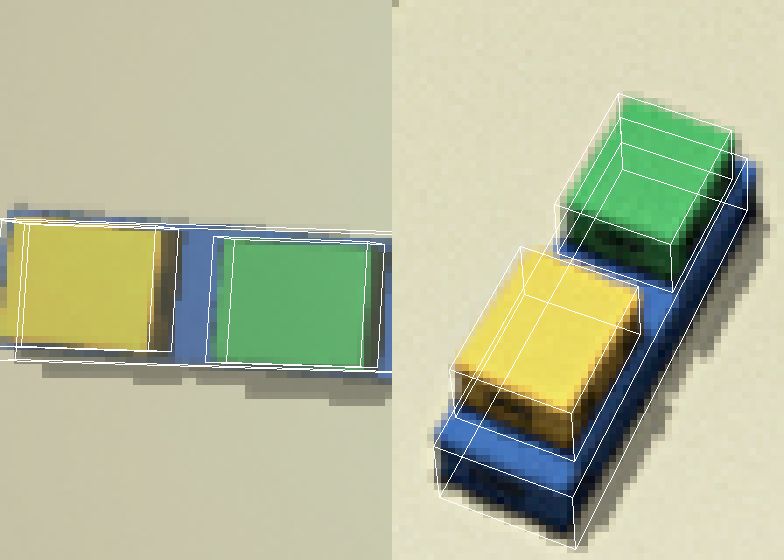

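The overlay fits to within about 3 mm: yellow at about (.4235,.345), green at about (.419,.257), yaw about 90°. Going for green.

>>> step_arm:
  deltas: "3.6 -1.5 0 0;3.6 -1.5 0 1;3.6 -1.5 0 1;3.6 -1.5 0 0;3.6 -1.5 0 0;3.6 -1.5 0 0;3.6 -1.5 0 0;3.6 -1.5 0 0;3.6 -1.5 0 0;3.6 -1.5 0 0;3.6 -1.5 0 0;3.6 -1.5 0 0"

```text
t: 12.13
position: [0.4503, 0.2239, 0.174]
tool_rot: [-2.227, -2.216, 0.002]
wrist_force: [1.8, -0.7, 0.4]
opening: 0.0872
gripper_force: 0.0
```

>>> step_arm:
  deltas: "2.5 -0.7 0 0;1.6 -0.7 0 0;0 0 2 0;0 0 2 0;0 0 0 0;0 0 0 0;0 0 0 0"

```text
t: 12.72
position: [0.4383, 0.2638, 0.1351]
tool_rot: [-2.227, -2.216, 0.0]
wrist_force: [0.3, 0.3, -0.1]
opening: 0.087
gripper_force: 0.0
```

```bash
python3 -c "
from h import *
go(.4195,.257,.044,1.57)"
```

```text
t 12.7167 pos [0.4383 0.2638 0.1351] yaw 89.7 tilt [-0.  0.] j7 -0.78 shift [-0.69 -1.87  9.11] turn -0.3 open 0.087 F [ 0.3  0.3 -0.1]
```

>>> step_arm:
  deltas: "-0.7 -1 0 0;0 -0.9 0 0;0 0 1 0;0 0 1.5 0;0 0 1.5 0;0 0 1.5 0;0 0 1.5 0;0 0 1 0;0 0 0.6 0;0 0 0.5 0;0 0 0 0;0 0 0 0"

```text
t: 13.72
position: [0.4193, 0.2572, 0.0439]
tool_rot: [-2.227, -2.216, -0.001]
wrist_force: [-0.1, -0.3, 0.1]
opening: 0.0869
gripper_force: 0.0
```

>>> step_arm:
  deltas: "0 0 0 0;0 0 0 0;0 0 0 0;0 0 0 0;0 0 0 0;0 0 0 0;0 0 0 0"
  jaw: 1

```text
t: 14.3
position: [0.4191, 0.257, 0.0437]
tool_rot: [-2.227, -2.216, 0.0]
wrist_force: [-0.8, -0.3, 1.6]
opening: 0.0519
gripper_force: 29.9
```

>>> step_arm:
  deltas: "0 0 -0.3 0;0 0 -0.6 0;0 0 -1.2 0;0 0 -1.5 0;0 0 -1.5 0;0 0 -1.5 0;0 0 -1.5 0;0 0 -1.2 0;0 0 -1 0;0 0 -0.5 0;0 0 0 0;0 0 0 0"

```text
t: 15.3
position: [0.4191, 0.2567, 0.1514]
tool_rot: [2.227, 2.216, -0.0]
wrist_force: [0.4, 0.1, -3.0]
opening: 0.0517
gripper_force: 29.8
```

```bash
python3 -c "
from h import *
go(.53,-.0,.15,1.36)
go(.4217,-.307,.02,1.36)"
```

```text
t 15.3 pos [0.4191 0.2567 0.1514] yaw 89.7 tilt [-0. -0.] j7 -0.74 shift [-25.62  11.22   0.14] turn 11.8 open 0.0517 F [ 0.4  0.1 -3. ]
t 15.3 pos [0.4191 0.2567 0.1514] yaw 89.7 tilt [-0. -0.] j7 -0.74 shift [-56.37   0.54  13.15] turn 11.8 open 0.0517 F [ 0.4  0.1 -3. ]
```

>>> step_arm:
  deltas: "-1.5 0.7 0 0;-3 1.3 0 0;-3.5 1.5 0 0;-3.5 1.5 0 0;-3.5 1.5 0 0;-3.5 1.5 0 0;-3.5 1.5 0 0;-3.5 1.5 0 0;-3.5 0.3 0 0;-3.5 -0.5 0 0;-3.2 -1 0 0;-3.2 -1 0 0"

```text
t: 16.3
position: [0.5042, -0.1339, 0.1502]
tool_rot: [-2.225, -2.214, 0.001]
wrist_force: [0.9, -1.8, -3.0]
opening: 0.0516
gripper_force: 29.8
```

>>> step_arm:
  deltas: "-3.2 -1.2 0 0;-3.2 -1.2 0 0;-3 -1.2 0 0;-3 -1.2 0 0;-2.5 -1 0 0;-1.5 -0.8 0 0;0 0 0 4;0 0 0 4;0 0 0 3.8;0 0 0 0;0 0 0 0;0 0 0 0"

```text
t: 17.3
position: [0.4383, -0.2959, 0.151]
tool_rot: [-2.439, -1.978, 0.0]
wrist_force: [-1.1, -0.0, -2.1]
opening: 0.0518
gripper_force: 29.8
```

```bash
python3 -c "
from h import *
go(.4217,-.307,.0185,1.36)"
```

```text
t 17.3 pos [ 0.4383 -0.2959  0.151 ] yaw 78.1 tilt [-0.001  0.001] j7 0.24 shift [-1.44 -1.38 13.25] turn 0.1 open 0.0518 F [-1.1 -0.  -2.1]
```

>>> step_arm:
  deltas: "-0.7 -0.7 0.5 0;-0.7 -0.7 1.5 0;0 0 1.8 0;0 0 1.8 0;0 0 1.8 0;0 0 1.8 0;0 0 1.5 0;0 0 1 0;0 0 0.8 0;0 0 0.4 0;0 0 0 0;0 0 0 0"

```text
t: 18.3
position: [0.4221, -0.3071, 0.023]
tool_rot: [2.442, 1.975, 0.0]
wrist_force: [-0.2, 0.2, -2.4]
opening: 0.0519
gripper_force: 29.8
```

```bash
python3 -c "
from h import *
go(.4217,-.307,.0182,1.36)"
```

```text
t 18.3 pos [ 0.4221 -0.3071  0.023 ] yaw 77.9 tilt [ 0. -0.] j7 0.21 shift [ 0.01 -0.04  0.48] turn 0.0 open 0.0519 F [-0.2  0.2 -2.4]
```

>>> step_arm:
  deltas: "0 0 0.2 0;0 0 0.2 0;0 0 0.1 0;0 0 0 0;0 0 0 0"

```text
t: 18.72
position: [0.4219, -0.307, 0.0177]
tool_rot: [2.443, 1.975, 0.0]
wrist_force: [-0.6, 0.1, -3.0]
opening: 0.0519
gripper_force: 29.8
```

>>> step_arm:
  deltas: "0 0 0 0;0 0 0 0;0 0 0 0;0 0 0 0;0 0 -0.5 0;0 0 -1.5 0;0 0 -2 0;0 0 -2.5 0;0 0 -2.5 0;0 0 -2 0;0 0 -1.5 -6;0 0 0 -6"
  jaw: -1

```text
t: 19.72
position: [0.4236, -0.3078, 0.1466]
tool_rot: [2.214, 2.221, 0.001]
wrist_force: [0.3, -0.6, -0.3]
opening: 0.087
gripper_force: 0.0
```

```bash
python3 -c "
from h import *
go(.53,-.0,.15,1.57)
go(.4235,.345,.044,1.57)"
```

```text
t 19.7167 pos [ 0.4236 -0.3078  0.1466] yaw 90.2 tilt [ 0.004 -0.004] j7 0.49 shift [30.75 10.74 -0.41] turn 0.2 open 0.087 F [ 0.3 -0.6 -0.3]
t 19.7167 pos [ 0.4236 -0.3078  0.1466] yaw 90.2 tilt [ 0.004 -0.004] j7 0.49 shift [65.32  0.16 10.03] turn 0.2 open 0.087 F [ 0.3 -0.6 -0.3]
```

>>> step_arm:
  deltas: "3.4 1.2 0 0;3.4 1.2 0 0;3.4 1.2 0 0;3.4 1.2 0 0;3.4 1.2 0 0;3.4 1.2 0 0;3.4 1.2 0 0;3.4 1.2 0 0;3.4 1.2 0 0;3.5 0 0 0;3.5 -1 0 0;3.5 -1 0 0"

```text
t: 20.72
position: [0.5102, 0.1058, 0.1429]
tool_rot: [-2.223, -2.22, -0.001]
wrist_force: [-0.5, 0.4, -0.1]
opening: 0.0871
gripper_force: 0.0
```

>>> step_arm:
  deltas: "3.5 -1.1 0 0;3.5 -1.1 0 0;3.5 -1.1 0 0;3.5 -1.1 0 0;3.5 -1.1 0 0;3.5 -1.6 0 0;3 -1.6 0 0;0 0 0 0;0 0 0 0;0 0 0 0"

```text
t: 21.55
position: [0.424, 0.3436, 0.1427]
tool_rot: [2.222, 2.22, -0.0]
wrist_force: [0.3, 0.3, -0.2]
opening: 0.087
gripper_force: 0.0
```

```bash
python3 b.py 5; python3 -c "
from h import *
go(.4235,.345,.044,1.57)
im={n:cv2.imread(f'pics/{n}5.png')[:,:,::-1].copy() for n in('top','side')}
save('top','g5.png',cv2.resize(np.hstack([im['top'][130:250,290:390],im['side'][130:250,210:330]]),None,fx=3.5,fy=3.5,interpolation=0))"
```

```text
t 21.65 pos [0.4247 0.3427 0.1426] yaw 89.8 tilt [ 0.    -0.001] j7 -0.96 shift [ 0.24 -0.12  9.86] turn -0.2 open 0.0872 F [-0.4 -0.4 -0.1]
```

View pics/g5.png

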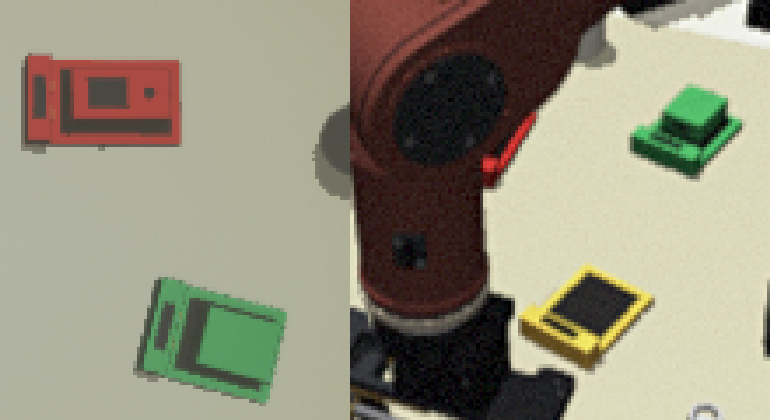

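Red at (120,100) and green at (240,340) in the crop sit squarely on their pads; the dark strips are pad margins plus shaded side faces. Now yellow.

>>> step_arm:
  deltas: "0.2 -0.1 0.5 0;0 0 1.2 0;0 0 1.6 0;0 0 1.6 0;0 0 1.6 0;0 0 1.4 0;0 0 1 0;0 0 0.6 0;0 0 0.3 0;0 0 0 0;0 0 0 0"

```text
t: 22.57
position: [0.423, 0.3464, 0.045]
tool_rot: [-2.223, -2.22, -0.001]
wrist_force: [0.3, 0.2, -0.2]
opening: 0.0869
gripper_force: 0.0
```

>>> step_arm:
  deltas: "0 0 0 0;0 0 0 0;0 0 0 0;0 0 0 0;0 0 0 0;0 0 0 0;0 0 0 0"
  jaw: 1

```text
t: 23.15
position: [0.4229, 0.3461, 0.0447]
tool_rot: [2.223, 2.22, 0.001]
wrist_force: [-0.5, -0.2, 1.3]
opening: 0.0524
gripper_force: 29.4
```

>>> step_arm:
  deltas: "0 0 -0.3 0;0 0 -0.6 0;0 0 -1.2 0;0 0 -1.5 0;0 0 -1.5 0;0 0 -1.5 0;0 0 -1.2 0;0 0 -0.8 0;0 0 -0.4 0;0 0 0 0;0 0 0 0"

```text
t: 24.07
position: [0.4226, 0.3458, 0.1343]
tool_rot: [2.223, 2.22, -0.001]
wrist_force: [-0.4, -0.1, -2.3]
opening: 0.0527
gripper_force: 29.5
```

```bash
python3 -c "
from h import *
go(.4255,.004,.02,1.33)"
```

```text
t 24.0667 pos [0.4226 0.3458 0.1343] yaw 89.9 tilt [-0. -0.] j7 -0.97 shift [-34.18   0.34  11.44] turn 13.7 open 0.0527 F [-0.4 -0.1 -2.3]
```

>>> step_arm:
  deltas: "-1.5 0.3 0 0;-2.8 0.3 0 0;-3.2 0.3 0 0;-3.2 0 0 0;-3.2 0 0 0;-3.2 0 0 0;-3.2 0 0 0;-3.2 0 0 0;-3.2 0 0 0;-3.2 0 0 0;-2.6 0 0 0;-1.5 0 0 0"

```text
t: 25.07
position: [0.4303, 0.0027, 0.1337]
tool_rot: [-2.226, -2.216, 0.003]
wrist_force: [-0.0, 0.3, -2.2]
opening: 0.0525
gripper_force: 29.5
```

>>> step_arm:
  deltas: "0 0 0.5 4;0 0 1 5;0 0 1.5 4.7;0 0 1.5 0;0 0 1.5 0;0 0 1.5 0;0 0 1 0;0 0 0.5 0;0 0 0 0;0 0 0 0"

```text
t: 25.9
position: [0.4313, 0.0062, 0.0447]
tool_rot: [-2.471, -1.939, 0.0]
wrist_force: [0.6, 0.1, -3.0]
opening: 0.0523
gripper_force: 29.5
```

```bash
python3 -c "
from h import *
go(.4255,.004,.0192,1.33)"
```

```text
t 25.9 pos [0.4313 0.0062 0.0447] yaw 76.2 tilt [-0.  0.] j7 -0.44 shift [-0.35 -0.51  2.55] turn 0.0 open 0.0523 F [ 0.6  0.1 -3. ]
```

Offset at grasp was 8.7 mm, so the target TCP height is about 0.0190.

>>> step_arm:
  deltas: "-0.3 -0.5 0.3 0;0 0 0.7 0;0 0 0.6 0;0 0 0.4 0;0 0 0.3 0;0 0 0.2 0;0 0 0 0;0 0 0 0"

```text
t: 26.57
position: [0.4257, 0.0045, 0.0195]
tool_rot: [-2.471, -1.939, 0.0]
wrist_force: [-0.1, -0.0, -1.9]
opening: 0.0523
gripper_force: 29.5
```

```bash
python3 -c "
from h import *
go(.4255,.004,.0189,1.33)"
```

```text
t 26.5667 pos [0.4257 0.0045 0.0195] yaw 76.2 tilt [-0.  0.] j7 -0.46 shift [-0.05 -0.01  0.06] turn 0.0 open 0.0523 F [-0.1 -0.  -1.9]
```

>>> step_arm:
  deltas: "0 0 0.1 0;0 0 0 0;0 0 0 0"

```text
t: 26.82
position: [0.4258, 0.0044, 0.0187]
tool_rot: [2.472, 1.939, 0.0]
wrist_force: [0.3, 0.5, -3.0]
opening: 0.0525
gripper_force: 29.5
```

>>> step_arm:
  deltas: "0 0 0 0;0 0 0 0;0 0 0 0;0 0 0 0;0 0 -0.5 0;0 0 -1.5 0;0 0 -2 0;0 0 -2.5 0;0 0 -2 0;0 0 -1 -6;0 0 0 -7;0 0 0 0"
  jaw: -1

```text
t: 27.82
position: [0.4263, 0.0044, 0.1147]
tool_rot: [2.229, 2.212, 0.002]
wrist_force: [0.0, -0.2, -0.8]
opening: 0.0867
gripper_force: 0.0
```

```bash
cat > c.py <<'E'
from h import *
ims={n:save(n,n+'6.png') for n in('top','side')}
go(.422,.302,.012,1.57)
for s in(['top'],['side'],['top','side']): print(s,fit('power','module',(.422,.302,1.57),0,{k:ims[k] for k in s},r=50 if 0 else 36))
E
python3 c.py
```

```text
t 27.9167 pos [0.4256 0.0044 0.1136] yaw 89.0 tilt [-0. -0.] j7 -0.12 shift [29.75 -0.88 10.16] turn -1.0 open 0.0866 F [-0.5  0.6 -0. ]
['top'] (array([0.4224, 0.301 , 1.5175]), np.float64(0.106))
['side'] (array([0.4214, 0.2961, 1.5406]), np.float64(0.162))
['top', 'side'] (array([0.4225, 0.2984, 1.517 ]), np.float64(0.279))
```

>>> step_arm:
  deltas: "2.5 0 0 1;3.4 0 0 0;3.4 0 0 0;3.4 0 0 0;3.4 0 0 0;3.4 0 0 0;3.4 0 0 0;3.4 0 0 0;2.2 0 0 0;1 0 0 0;0 0 0 0;0 0 0 0"

```text
t: 28.92
position: [0.434, 0.2986, 0.1129]
tool_rot: [-2.257, -2.185, 0.002]
wrist_force: [-0.1, 0.0, 0.1]
opening: 0.0868
gripper_force: 0.0
```

```bash
python3 -c "
from h import *
go(.4223,.300,.012,1.535)
im={n:snapshot(n) for n in('top','side')}
t=cv2.resize(im['top'][195:255,220:280],(420,420),interpolation=0);s=cv2.resize(im['side'][185:245,250:310],(380,420),interpolation=0)
save('top','y7.png',np.hstack([t,s]))"
```

```text
t 28.9167 pos [0.434  0.2986 0.1129] yaw 88.2 tilt [-0.001 -0.001] j7 -0.92 shift [ 0.1  -1.16 10.1 ] turn 0.2 open 0.0868 F [-0.1  0.   0.1]
```

View pics/y7.png

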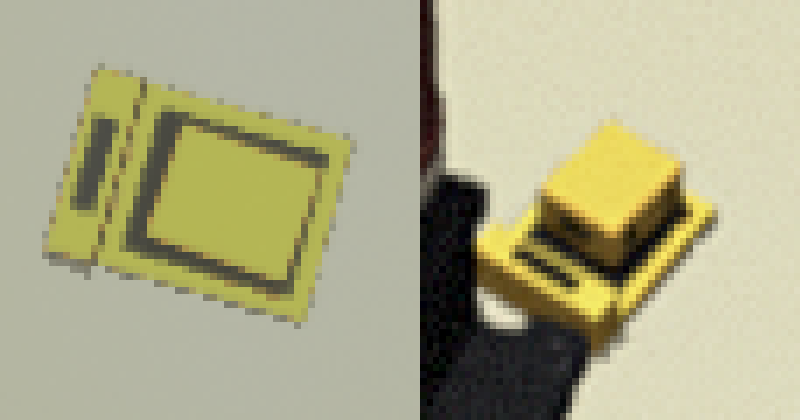

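Yellow is aligned and within about 3 mm of its pad's centre. Now blue.

>>> step_arm:
  deltas: "0.1 -0.6 0.5 0.2;0 -0.6 1.2 0;0 0 1.6 0;0 0 1.6 0;0 0 1.6 0;0 0 1.4 0;0 0 1 0;0 0 0.7 0;0 0 0.4 0;0 0 0.1 0;0 0 0 0;0 0 0 0"

```text
t: 30.02
position: [0.4228, 0.301, 0.0131]
tool_rot: [2.259, 2.183, 0.001]
wrist_force: [0.4, 0.2, 0.3]
opening: 0.0868
gripper_force: 0.0
```

>>> step_arm:
  deltas: "0 0 0 0;0 0 0 0;0 0 0 0;0 0 0 0;0 0 0 0;0 0 0 0;0 0 0 0"
  jaw: 1

```text
t: 30.6
position: [0.4222, 0.3007, 0.0127]
tool_rot: [-2.259, -2.182, 0.001]
wrist_force: [-1.2, -0.4, 4.1]
opening: 0.0601
gripper_force: 29.9
```

>>> step_arm:
  deltas: "0 0 -0.3 0;0 0 -0.6 0;0 0 -1 0;0 0 -1.3 0;0 0 -1.5 0;0 0 -1.5 0;0 0 -1 0;0 0 -0.6 0;0 0 -0.2 0;0 0 0 0;0 0 0 0"

```text
t: 31.52
position: [0.4222, 0.3003, 0.0921]
tool_rot: [-2.26, -2.183, 0.001]
wrist_force: [1.1, -0.4, -6.5]
opening: 0.0597
gripper_force: 29.9
```

```bash
python3 -c "
from h import *
go(.652,.211,.022,1.357)"
```

```text
t 31.5167 pos [0.4222 0.3003 0.0921] yaw 88.0 tilt [-0.001 -0.   ] j7 -0.95 shift [-8.12 23.28  7.  ] turn 10.3 open 0.0597 F [ 1.1 -0.4 -6.5]
```

>>> step_arm:
  deltas: "-0.4 1 0 0;-0.8 2 0 0;-1 2.8 0 0;-1 2.8 0 0;-1 2.8 0 0;-1 2.8 0 0;-1 2.8 0 0;-0.9 2.6 0 0;-0.6 2 0 0;-0.4 1.2 0 0;0 0.5 0 0;0 0 0 0"

```text
t: 32.52
position: [0.6532, 0.2105, 0.091]
tool_rot: [-2.261, -2.18, 0.002]
wrist_force: [-0.4, -0.2, -5.2]
opening: 0.0599
gripper_force: 29.9
```

>>> step_arm:
  deltas: "0 0 0 3;0 0 0 4;0 0 0 3.3;0 0 0.8 0;0 0 1.2 0;0 0 1.2 0;0 0 0.8 0;0 0 0.4 0;0 0 0 0;0 0 0 0"

```text
t: 33.35
position: [0.6524, 0.2117, 0.0482]
tool_rot: [-2.445, -1.971, 0.001]
wrist_force: [-0.8, -0.0, -5.5]
opening: 0.06
gripper_force: 29.9
```

```bash
python3 -c "
from h import *
go(.652,.211,.0227,1.357)"
```

```text
t 33.35 pos [0.6524 0.2117 0.0482] yaw 77.7 tilt [-0.001  0.   ] j7 -0.87 shift [-0.08 -0.02  2.55] turn -0.0 open 0.06 F [-0.8 -0.  -5.5]
```

>>> step_arm:
  deltas: "0 0 0.3 0;0 0 0.6 0;0 0 0.6 0;0 0 0.4 0;0 0 0.3 0;0 0 0.2 0;0 0 0 0;0 0 0 0"

```text
t: 34.02
position: [0.6525, 0.2117, 0.0246]
tool_rot: [-2.446, -1.971, -0.0]
wrist_force: [0.0, 0.1, -6.0]
opening: 0.0593
gripper_force: 29.9
```

```bash
python3 -c "
from h import *
go(.652,.211,.0227,1.357)
im={n:snapshot(n) for n in('top','side')}
t=cv2.resize(im['top'][115:185,140:240],(600,420),interpolation=0)
p=proj('side',np.array([[.652,.211,.02]]))[0].astype(int);s=im['side'][p[1]-45:p[1]+45,p[0]-50:p[0]+50]
cv2.imwrite('pics/b8.png',np.hstack([cv2.resize(t,(400,280)),cv2.resize(s,(400,280),interpolation=0)])[:,:,::-1])"
```

```text
t 34.0167 pos [0.6525 0.2117 0.0246] yaw 77.7 tilt [-0.  0.] j7 -0.88 shift [-0.08 -0.04  0.19] turn -0.0 open 0.0593 F [ 0.   0.1 -6. ]
```

View pics/b8.png

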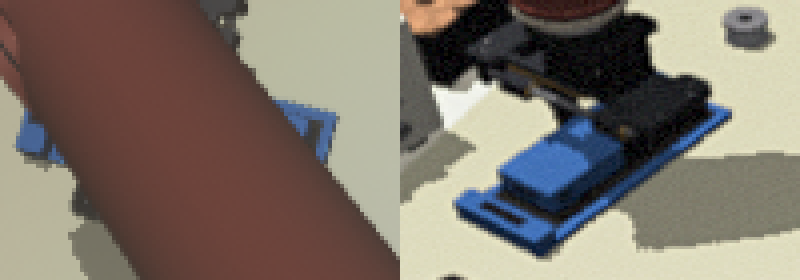

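The side view shows blue hovering just above its pad, aligned with it and with a gap to the block at (505,210). Setting it down.

>>> step_arm:
  deltas: "0 0 0.1 0;0 0 0.1 0;0 0 0 0;0 0 0 0"

```text
t: 34.45
position: [0.6527, 0.2117, 0.0228]
tool_rot: [2.446, 1.971, 0.001]
wrist_force: [-0.5, 0.3, -4.2]
opening: 0.0599
gripper_force: 29.9
```

>>> step_arm:
  deltas: "0 0 0 0;0 0 0 0;0 0 0 0;0 0 0 0;0 0 -0.5 0;0 0 -1.5 0;0 0 -2.5 0;0 0 -3 0;0 0 -3 0;0 0 -3 0;0 0 -3 0;0 0 -2 0"
  jaw: -1

```text
t: 35.45
position: [0.6531, 0.2124, 0.2128]
tool_rot: [2.445, 1.971, 0.007]
wrist_force: [0.9, 0.7, 0.3]
opening: 0.0872
gripper_force: 0.0
```

>>> step_arm:
  deltas: "-3.5 0 0 0;-3.5 0 0 0;-3.5 0 0 0;-3.5 0 0 0;-3.5 0 0 0;-3.5 0 0 0;-3 0 0 0;-2 0 0 0;0 0 0 0;0 0 0 0;0 0 0 0;0 0 0 0"

```text
t: 36.45
position: [0.5975, -0.0405, 0.2083]
tool_rot: [2.444, 1.974, 0.002]
wrist_force: [0.3, -0.5, 0.9]
opening: 0.0869
gripper_force: 0.0
```

```bash
python3 -c "
from h import *
go(.652,.211,.0227,1.357)
im={n:snapshot(n) for n in('top','side')}
t=cv2.resize(im['top'][100:260,130:390],(780,480))
cv2.imwrite('pics/f9.png',t[:,:,::-1])"
```

```text
t 36.45 pos [ 0.5975 -0.0405  0.2083] yaw 77.9 tilt [0.001 0.001] j7 -0.37 shift [2.572e+01 2.000e-02 1.858e+01] turn 0.1 open 0.0869 F [ 0.3 -0.5  0.9]
```

View pics/f9.png

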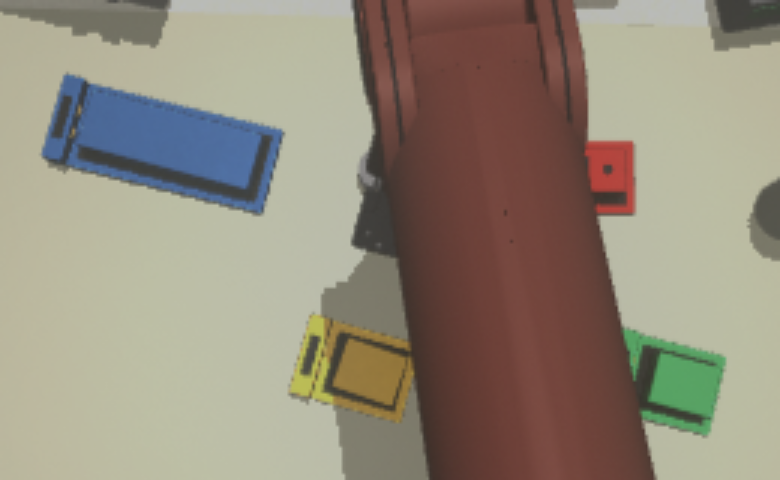

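All four modules lie flat on their docks (blue at (170,145), yellow (370,372), red (608,178), green (685,382) in the crop), and the gripper is clear of everything.

```bash
python3 -c "
from plant import finish_job
print(finish_job())"
```

```text
the job is handed in; nothing more can be done
None
```

I unstacked the four modules and set each one flat on the dock of its own colour, within a few mm of centre judging by the last pictures. The job is handed in at about 36 s, but the hand-in gave no verdict.

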